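Pack a sample kit and slide its case shut

ROBOT

A 7-joint arm with a two-finger parallel gripper is mounted at the origin on the work surface. World frame = base frame: x ahead of the robot, y to its left, z up, the work surface at z = 0. Lengths are in m, angles in rad, forces in N, time in s.
With the tool pointing down it reaches from about 0.425 to 0.925 m from the base axis. Payload 6.8 kg.
Tool frame: the origin (TCP) lies at the very end of the fingers, on their centre line; the grasp point (between the pads) lies bot.grip_depth behind it (bot.grip_depth is the distance from the TCP to the grasp point, in m); z points along the fingers, y is the line along which they close (so a half turn about z gives the same grasp; the last joint's range is limited). The gripper opens to 85 mm and grips with 20 to 120 N. Pads are 22 mm wide; open, the fingers measure 114 mm over their backs; the gripper's body (76 mm by 85 mm) begins 54 mm behind the grasp point. The pads swing forward as they close: fully open they stand 13 mm farther back than shut.
Start: joints at [1.18, 0.477, 0.022, 1.555, -0.011, 1.109, -0.083], TCP at [0.188, -0.648, 0.207] pointing down, gripper open.
Joint ranges: [-2.96, 2.96], [-0.34, 2.1], [-1.41, 1.46], [0.24, 2.44], [-1.37, 4.51], [0.17, 1.92], [-2.96, 2.96]. Speed limits (rad/s): [2.39, 2.39, 3.14, 3.14, 3.14, 3.14, 3.14].

INTERFACE

Orientations are given as a unit quaternion [w, x, y, z].
In Python, from station import bot gives the robot as it stands.
- The arm moves only by the tool send_rows, never from a script. Its arguments are lists of equal length, an entry for each row: "slide": the shift along the tool's x, y, z in mm, a list of three; "roll": the turn about the tool's z in degrees; "claw": the opening, from 0 (shut) to 1 (fully open). A call has exactly 8 rows; each row is the pose to reach, as a shift and turn from the pose commanded when the call began, along the tool's axes at that moment; what a row does not reach only later rows make up. A row lasts 1/12 s, in which the tool goes at most 41.7 mm and 7.16 degrees, less where a joint would pass 70% of its speed; a pose out of reach is approached as far as the arm can. A call with a gripper value outside its range is refused whole. The fingers move at their own pace and stop on an object; "force" is the grip in N (left out, the last holds). Time passes only in rows, so rows that repeat a pose let the fingers close, or fill a call up. It gives the time, the measured TCP pose, the force, the opening and the grip force at its end, in the units of the state.
- bot.get_obs(): the state, without advancing time (a new reading comes with each control period).
- bot.read_camera(name): name is "scene" or "top"; returns the picture (420x560x3 uint8, red, green, blue); there is no depth.
- bot.camera_model(name): a dict with "camera_matrix" (3x3 intrinsics, pixels), "camera_from_world" (4x4, takes a point from world to camera coordinates). Camera axes: x right, y down, z forward; pixel columns grow to the right and rows downward; lengths in m; the calibration is good to about 2 mm. A picture is of the moment at which its call begins. camera_model takes no time and is no camera call.
- bot.hand_in(): hands the job in; it is judged then, once.
The state is a dict: "t": time; "q": joint angles; "joint_vel": joint speeds; "joint_torque": joint torques, N m; "eef_pos": TCP position; "tool_rot": TCP orientation; "contact_force": force on the tool from outside, world axes, zero at the start; "torque": the same for the moment, N m; "gripper_width": opening from 0.0 (shut) to 1.0 (fully open); "grasp_force": force on a finger pad.
Only numpy, scipy, OpenCV 4.12 (cv2) and the standard library are available. Lean on these libraries where they do the work, as an engineer would, in place of code of your own. Each camera call takes 0.05 s, during which the arm holds its last target. There are 200 camera calls.

TASK

Pack this sample kit: slide the case's cover fully open and move every cork transport block from its pockets to the grey returns tray. Then stand every bottle upright in the pocket of its cap's colour, one after another in the order of the pockets' dots from one to five (a pocket whose bottle is missing stays empty), and finally slide the cover fully shut. Leave everything else on the table alone.

Things in the scene. Friction and masses are not known exactly. Their poses are not given: they have to be found in the camera images.
- case: dark blue open-topped sample case fixed to the table, 132 mm (x) by 249 mm (y); origin under the centre of its compartment, x axis = the way its cover opens (roughly away from the robot). Inside 120 by 233 mm. End walls (x = -63, +63 mm) 70 mm high; side walls (y = -120.5, +120.5 mm, 8 mm thick) 80 mm high, running on to x = +191 mm as rails for the open cover
- cover (a joint): how far the light plywood cover has been slid open along the case's +x axis, in m: 0 = shut, 0.125 = fully open. The cover is a flat plate 132 mm by 230 mm, its underside 71 mm and its top 77 mm above the table. It has about 2 N of friction and stays where it is left
- cover_handle (a point): top centre of the black handle bar on the cover, 107 mm above the table; the bar is 14 mm thick (case x), 70 mm long (case y) and stands 30 mm above the cover; it moves with the cover
- tray: grey open returns tray fixed to the table, 170 mm (x) by 130 mm (y), 40 mm high, walls and floor 5 mm, origin under its centre
- pocket1 (a point): centre of the floor of pocket 1 (1 white dot, red floor and strips), 6 mm above the table. The five square pockets form a row along the case's y (pocket 1 at its +y end), 45 mm apart, 40 mm wide inside, 24 mm deep, 5 mm walls between, in a grey insert whose top is 30 mm above the table; on each side of the row (case -x and +x) the insert's top is flat and 40 mm wide
- pocket2 (a point): centre of the floor of pocket 2 (2 white dots, yellow floor and strips), 6 mm above the table
- pocket3 (a point): centre of the floor of pocket 3 (3 white dots, green floor and strips), 6 mm above the table
- pocket4 (a point): centre of the floor of pocket 4 (4 white dots, blue floor and strips), 6 mm above the table
- pocket5 (a point): centre of the floor of pocket 5 (5 white dots, white floor and strips), 6 mm above the table
- bottle1: small upright amber sample bottle with a red cap, straight round 32 mm across, heavy-bottomed, 60 mm tall, about 100 g, origin at the centre of its underside, z up through the cap; stands loose on the table; not always there
- bottle2: small upright amber sample bottle with a yellow cap, straight round 32 mm across, heavy-bottomed, 60 mm tall, about 100 g, origin at the centre of its underside, z up through the cap; stands loose on the table; not always there
- bottle3: small upright amber sample bottle with a green cap, straight round 32 mm across, heavy-bottomed, 60 mm tall, about 100 g, origin at the centre of its underside, z up through the cap; stands loose on the table; not always there
- bottle4: small upright amber sample bottle with a blue cap, straight round 32 mm across, heavy-bottomed, 60 mm tall, about 100 g, origin at the centre of its underside, z up through the cap; stands loose on the table; not always there
- bottle5: small upright amber sample bottle with a white cap, straight round 32 mm across, heavy-bottomed, 60 mm tall, about 100 g, origin at the centre of its underside, z up through the cap; stands loose on the table; not always there
- block1: cork transport block, square 28 by 28 mm, 58 mm tall, 40 g, origin at the centre of its underside; when there, it stands in pocket 1 under the cover at the start; not always there
- block2: cork transport block, square 28 by 28 mm, 58 mm tall, 40 g, origin at the centre of its underside; when there, it stands in pocket 2 under the cover at the start; not always there
- block3: cork transport block, square 28 by 28 mm, 58 mm tall, 40 g, origin at the centre of its underside; when there, it stands in pocket 3 under the cover at the start; not always there
- block4: cork transport block, square 28 by 28 mm, 58 mm tall, 40 g, origin at the centre of its underside; when there, it stands in pocket 4 under the cover at the start; not always there
- block5: cork transport block, square 28 by 28 mm, 58 mm tall, 40 g, origin at the centre of its underside; when there, it stands in pocket 5 under the cover at the start; not always there
- tape: bystander: roll of brown tape lying flat, 90 mm across, 45 mm high, origin under its centre
- labels: bystander: stack of white labels 100 by 70 by 35 mm, origin under its centre
- mug: bystander: blue mug 76 mm across, 90 mm high, origin under its centre
- scanner: bystander: black and yellow hand scanner lying flat, 165 mm long, 30 mm high
- gluestick: bystander: black glue stick standing upright, 28 mm across, 90 mm tall, origin at the centre of its underside
Mind the look-alikes: they are no part of the job. Leave any pink look-alike of the bottle5 alone.

How it is judged:
By the outcome, as a careful person would: the job done as asked, in the order asked, and still so for the second after the job is handed in, with the robot touching nothing.
Of bottle1, bottle2, bottle3, bottle4, bottle5 only 3 to 5 are there at a start; the rules pass over those that are not, and their reading is None.
Of block1, block2, block3, block4, block5 only 2 to 3 are there at a start; the rules pass over those that are not, and their reading is None.
At some moment in a run one of bottle1, bottle2, bottle3, bottle4, bottle5 may be knocked a few centimetres aside while the robot is not near it.
It also fails if it takes over 210 s, if anything falls off the work surface, if the arm or the gripper's body presses on something with over 40 N, if the wrist force passes 120 N, or if a joint passes its speed limit or range.

## Working session

There is one attempt and no reset: what is moved stays moved. The work goes in short steps, Python scripts to look and compute and a tool call to move; the robot and the scene stay as the last step left them, time stands still between calls to the robot, and variables do not carry over. Pictures are saved under pics/ and viewed, at most 14 in all, crops included, and the job is handed in when it is done.

Besides the shell and the picture viewer there is one more tool, called after "Request:" as name([rows], argument=value, ...), one row to a line, values as JSON. send_rows: Moves the arm, as the interface text tells. Its arguments: {"type":"object","properties":{"slide":{"type":"array","items":{"type":"array","items":{"type":"number"}}},"roll":{"type":"array","items":{"type":"number"}},"claw":{"type":"array","items":{"type":"number"}},"force":{"type":"number"}},"required":["slide","roll","claw"]}

```bash
ls; mkdir -p pics; cat > h.py <<'E'
import numpy as np, cv2
from station import bot
def cam(n):
    m=bot.camera_model(n); return np.array(m["camera_matrix"]),np.array(m["camera_from_world"])
def snap(n,f):
    im=bot.read_camera(n); cv2.imwrite(f,im[:,:,::-1]); return im
def w2p(n,P):
    K,T=cam(n); P=np.atleast_2d(P); c=P@T[:3,:3].T+T[:3,3]; u=c@K.T; return u[:,:2]/u[:,2:]
def p2w(n,uv,z):
    K,T=cam(n); uv=np.atleast_2d(uv).astype(float); d=np.c_[uv,np.ones(len(uv))]@np.linalg.inv(K).T@T[:3,:3]
    o=-T[:3,:3].T@T[:3,3]; return o+d*((z-o[2])/d[:,2])[:,None]
E
python3 - <<'E'
from h import *
np.set_printoptions(precision=3,suppress=True)
snap("top","pics/t0.png");snap("scene","pics/s0.png")
o=bot.get_obs();print(o,bot.grip_depth)
for n in("top","scene"):
    K,T=cam(n);print(n,K,T,-T[:3,:3].T@T[:3,3])
E
```

```text
pics
{'t': 0.1, 'q': array([ 1.18 ,  0.478,  0.022,  1.556, -0.011,  1.109, -0.083]), 'joint_vel': array([-0.002, -0.001, -0.001, -0.001, -0.001, -0.002, -0.   ]), 'joint_torque': array([  0.005, -59.776,   1.613, -28.195,   0.013,   0.005,   0.   ]), 'eef_pos': array([ 0.188, -0.648,  0.206]), 'tool_rot': array([-0.001,  0.99 ,  0.141, -0.   ]), 'contact_force': array([-0.47 ,  0.235, -0.15 ]), 'torque': array([ 0.039, -0.045,  0.027]), 'grasp_force': 0.0, 'gripper_width': 1.0014919555697455} 0.0187
top [[449.584   0.    274.981]
 [  0.    449.584 219.049]
 [  0.      0.      1.   ]] [[-0.026 -0.999 -0.02   0.09 ]
 [-0.995  0.028 -0.099  0.526]
 [ 0.099  0.018 -0.995  1.398]
 [ 0.     0.     0.     1.   ]] [0.387 0.05  1.445]
scene [[482.396   0.    274.984]
 [  0.    482.396 206.766]
 [  0.      0.      1.   ]] [[-0.87   0.494 -0.013  0.434]
 [ 0.277  0.466 -0.84  -0.079]
 [-0.409 -0.735 -0.542  1.61 ]
 [ 0.     0.     0.     1.   ]] [1.057 1.005 0.812]
```

View pics/t0.png

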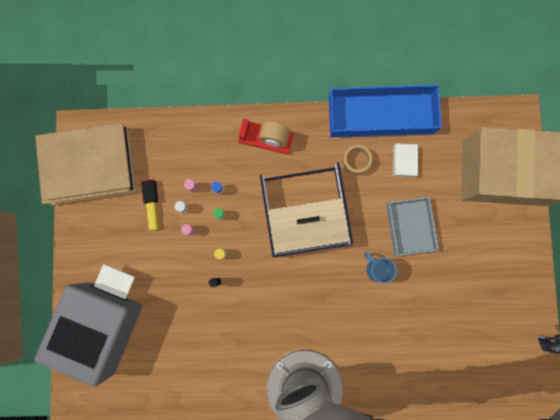

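View pics/s0.png

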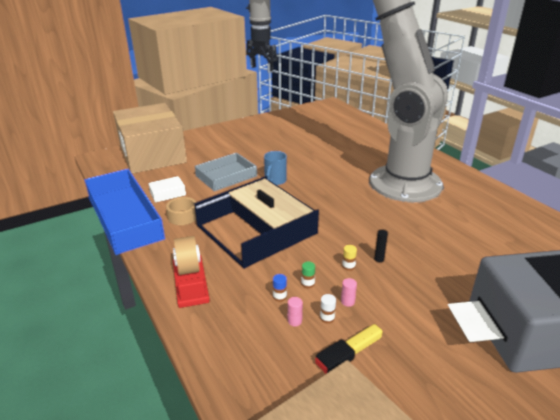

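The top view shows the case near (307,212), the handle at (308,220), the tray at (413,226) and the tape at (358,159). The bottle caps are yellow (220,254), green (219,213), blue (217,187) and white (180,207). I see no red cap, so bottle1 is missing. Things that could be mistaken for bottle5 are white (180,207), pink (190,184) and pink (186,230). The glue stick (215,282) could also pass for a bottle. I choose the white one and will check it in a crop.

```bash
python3 - <<'E'
from h import *
np.set_printoptions(precision=4,suppress=True)
im=cv2.imread("pics/t0.png"); c=im[150:300,140:360]
cv2.imwrite("pics/c0.png",cv2.resize(c,None,fx=3.6,fy=3.6,interpolation=cv2.INTER_CUBIC))
hsv=cv2.cvtColor(im,cv2.COLOR_BGR2HSV)
def blob(n,lo,hi,box,z):
    x0,y0,x1,y1=box; m=cv2.inRange(hsv[y0:y1,x0:x1],lo,hi); k,l,s,ct=cv2.connectedComponentsWithStats(m)
    i=1+np.argmax(s[1:,4]); uv=ct[i]+[x0,y0]; print(n,uv,s[i,4],s[i,2:4],p2w("top",uv,z)[0])
blob("yellow",(22,150,120),(35,255,255),(208,242,232,266),.06)
blob("green",(45,100,50),(85,255,255),(207,202,231,224),.06)
blob("blue",(100,150,80),(125,255,255),(205,176,229,199),.06)
blob("white",(0,0,150),(179,60,255),(168,195,192,220),.06)
blob("pink1",(150,60,120),(179,255,255),(178,172,202,196),.06)
blob("pink2",(150,60,120),(179,255,255),(174,218,198,242),.06)
blob("glue",(0,0,0),(179,255,60),(202,270,226,296),.09)
blob("handle",(0,0,0),(179,255,60),(292,208,324,230),.107)
E
```

```text
yellow [219.2584 253.5843] 89 [11 10] [0.4233 0.2495 0.06  ]
green [218.075 212.725] 80 [11 10] [0.5501 0.2514 0.06  ]
blue [216.4697 186.8182] 66 [10  9] [0.6318 0.2553 0.06  ]
white [179.4149 205.8191] 94 [10 11] [0.5753 0.372  0.06  ]
pink1 [190.2456 185.3772] 114 [13 13] [0.6388 0.3376 0.06  ]
pink2 [187.2743 229.354 ] 113 [14 11] [0.5009 0.3479 0.06  ]
glue [214.7778 281.75  ] 72 [12  9] [0.3387 0.2598 0.09  ]
handle [307.942  219.7246] 69 [21  6] [ 0.5158 -0.0242  0.107 ]
```

View pics/c0.png

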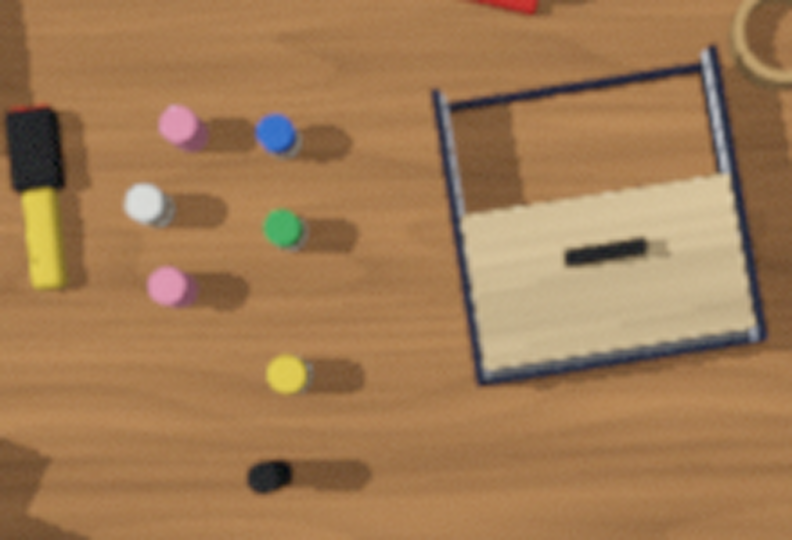

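The crop confirms white cap = bottle5 at crop (147,204); the two all-pink cylinders (180,126) and (170,286) are the look-alikes, and the black glue stick is at (268,476). The cover looks shut, with its near edge against the near wall. Next I fit the case and tray poses.

```bash
python3 - <<'E'
from h import *
from scipy.optimize import least_squares
np.set_printoptions(precision=4,suppress=True)
c=np.array([[480,383],[762,340],[712,48],[435,92]])/3.6+[140,150]-.4
L=np.array([[-66,-124.5],[191,-124.5],[191,124.5],[-66,124.5]])/1e3
def fit(L,uv,z,x0):
    def tr(p): R=np.array([[np.cos(p[2]),-np.sin(p[2])],[np.sin(p[2]),np.cos(p[2])]]); return np.c_[L@R.T+p[:2],z]
    r=least_squares(lambda p:(w2p("top",tr(p))-uv).ravel(),x0); print(r.x,np.degrees(r.x[2]),r.fun.reshape(-1,2)); return r.x
p=fit(L,c[[1,2,3,0]],np.full(4,.08),[.52,-.02,.14])
# tray via mask corners
im=cv2.imread("pics/t0.png"); g=im[185:270,375:450].astype(int)
m=((g[:,:,2]-g[:,:,0])<10).astype(np.uint8)
k,l,s,ct=cv2.connectedComponentsWithStats(m); i=1+np.argmax(s[1:,4]); pts=np.argwhere(l==i)[:,::-1].astype(np.float32)
r=cv2.minAreaRect(pts); b=cv2.boxPoints(r)+[375,185]; print(s[i],b, p2w("top",b,.04))
q=p2w("top",b,.04); print(q.mean(0))
o=bot.get_obs(); e=o["eef_pos"]
h=p2w("top",[307.94,219.72],.107)[0]; print("handle in case:",np.array([[np.cos(p[2]),np.sin(p[2])],[-np.sin(p[2]),np.cos(p[2])]])@(h[:2]-p[:2]))
a=np.radians(16.2)
d=h-e; print("to handle tool x,y,z mm",1e3*(d@[np.cos(a),np.sin(a),0]),1e3*(d@[np.sin(a),-np.cos(a),0]),e)
E
```

```text
[ 0.4892 -0.027   0.127 ] 7.278015236870113 [[ 1.6151  0.4   ]
 [ 1.3087 -0.9386]
 [-1.5552 -0.6763]
 [-1.3927  1.103 ]]
[  12   13   51   58 2350] [[386.1459 202.9243]
 [429.5892 196.0649]
 [438.0622 249.727 ]
 [394.6189 256.5865]] [[ 0.5682 -0.2746  0.04  ]
 [ 0.586  -0.4112  0.04  ]
 [ 0.4175 -0.4272  0.04  ]
 [ 0.3999 -0.2923  0.04  ]]
[ 0.4929 -0.3513  0.04  ]
handle in case: [ 0.0268 -0.0006]
to handle tool x,y,z mm 488.5470338297616 -507.2904088458966 [ 0.1882 -0.6477  0.2062]
```

Request:
send_rows([
  [27,-28,0],
  [54,-57,0],
  [81,-86,0],
  [108,-115,0],
  [136,-143,0],
  [164,-172,0],
  [192,-201,0],
  [220,-230,0],
], roll=[-6.5,-13,-19.5,-26,-32.5,-39,-45.5,-52], claw=[1,1,1,1,0.6,0.6,0.6,0.6])

```text
t: 0.77
eef_pos: [0.3357, -0.364, 0.2069]
tool_rot: [-0.0, 0.827, 0.563, -0.0]
contact_force: [0.9, -0.1, 0.4]
gripper_width: 0.603
grasp_force: 0.0
```

```bash
cat >> h.py <<'E'
from scipy.spatial.transform import Rotation
def st(): 
    o=bot.get_obs(); q=o["tool_rot"]; R=Rotation.from_quat([q[1],q[2],q[3],q[0]]).as_matrix()
    return o,o["eef_pos"],R
def to(P):
    "slide mm in tool axes to bring TCP to world P; and tool-y yaw"
    o,e,R=st(); d=np.array(P)-e; print("t",round(o["t"],2),"e",e.round(4),"slide",(1e3*R.T@d).round(1),"yyaw",np.degrees(np.arctan2(R[1,1],R[0,1])).round(2),"zax",R[:,2].round(3),"w",round(o["gripper_width"],3),"gf",round(o["grasp_force"],1),"F",o["contact_force"].round(1))
E
python3 -c "
from h import *
to([.5158,-.0242,.085])"
```

```text
t 0.77 e [ 0.3357 -0.364   0.2069] slide [382.2  43.2 121.9] yyaw -21.49 zax [-0.  0. -1.] w 0.603 gf 0.0 F [ 0.9 -0.1  0.4]
```

Request:
send_rows([
  [37,4,0],
  [75,8,0],
  [113,12,0],
  [151,16,0],
  [189,21,15],
  [227,26,30],
  [265,30,45],
  [302,34,60],
], roll=[-4,-8,-12,-16,-20,-24,-28,-28.8], claw=[0.6,0.6,0.6,0.6,0.6,0.6,0.6,0.6])

```text
t: 1.43
eef_pos: [0.4796, -0.0964, 0.1465]
tool_rot: [0.0, 0.661, 0.75, 0.0]
contact_force: [0.5, -0.8, -0.2]
gripper_width: 0.598
grasp_force: 0.0
```

```bash
python3 -c "
from h import *
to([.5158,-.0242,.085])"
```

```text
t 1.43 e [ 0.4796 -0.0964  0.1465] slide [67.1 44.9 61.5] yyaw 7.2 zax [ 0. -0. -1.] w 0.598 gf 0.0 F [ 0.5 -0.8 -0.2]
```

Request:
send_rows([
  [34,22,0],
  [67,45,0],
  [67,45,20],
  [67,45,40],
  [67,45,60],
  [67,45,60],
  [67,45,60],
  [67,45,60],
], roll=[0,0,0,0,0,0,0,0], claw=[0.6,0.6,0.6,0.6,0.6,0.1,0,0], force=40)

```text
t: 2.1
eef_pos: [0.5161, -0.0262, 0.0879]
tool_rot: [0.0, 0.663, 0.749, 0.0]
contact_force: [0.8, 0.0, 0.5]
gripper_width: 0.182
grasp_force: 0.0
```

```bash
python3 -c "
from h import *
to([.5158,-.0242,.085])"
```

```text
t 2.1 e [ 0.5161 -0.0262  0.0879] slide [ 2.  -0.1  2.9] yyaw 6.99 zax [ 0.001  0.    -1.   ] w 0.182 gf 0.0 F [0.8 0.  0.5]
```

Request:
send_rows([
  [0,0,0],
  [0,0,0],
  [0,10,0],
  [0,25,0],
  [0,40,0],
  [0,55,0],
  [0,70,0],
  [0,85,0],
], roll=[0,0,0,0,0,0,0,0], claw=[0,0,0,0,0,0,0,0])

```text
t: 2.77
eef_pos: [0.6018, -0.0159, 0.0877]
tool_rot: [0.001, 0.663, 0.749, 0.0]
contact_force: [1.1, -1.1, -0.4]
gripper_width: 0.003
grasp_force: 0.0
```

Request:
send_rows([
  [0,3,0],
  [0,6,0],
  [0,9,0],
  [0,12,0],
  [0,15,0],
  [0,17,0],
  [0,19,0],
  [0,19,0],
], roll=[0,0,0,0,0,0,0,0], claw=[0,0,0,0,0,0,0,0])

```text
t: 3.43
eef_pos: [0.6192, -0.0135, 0.0872]
tool_rot: [0.0, 0.663, 0.749, 0.0]
contact_force: [0.2, 0.1, 0.1]
gripper_width: -0.003
grasp_force: 0.0
```

```bash
python3 -c "
from h import *
to([.5158,-.0242,.085])
im=snap('top','pics/t1.png')[150:300,230:450]
cv2.imwrite('pics/c1.png',cv2.resize(im[:,:,::-1],None,fx=3.6,fy=3.6,interpolation=cv2.INTER_CUBIC))"
```

```text
t 3.43 e [ 0.6192 -0.0135  0.0872] slide [   2.  -103.9    2.2] yyaw 7.0 zax [ 0. -0. -1.] w -0.003 gf 0.0 F [0.2 0.1 0.1]
```

View pics/c1.png

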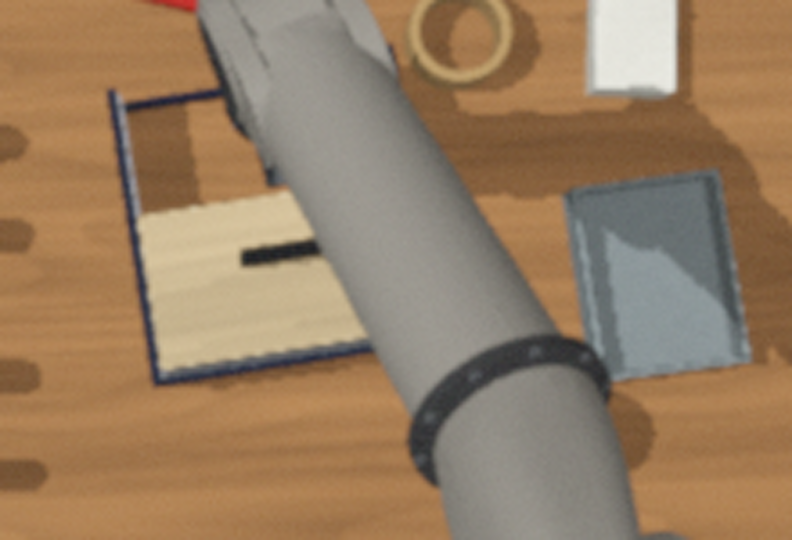

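```bash
python3 -c "
from h import *
print('scene handle',p2w('scene',[[265,197],[265,192]],.107),'proj',w2p('scene',[.5158,-.0242,.107]),w2p('top',[.5158,-.0242,.107]))
e=st()[1];print('tip proj',w2p('scene',e),w2p('top',e))
print('bottle caps',p2w('scene',[[349.5,250],[308.5,267],[279.5,282],[328.5,300]],.06))
im=snap('scene','pics/s1.png')[120:330,150:430]
cv2.imwrite('pics/c2.png',cv2.resize(im[:,:,::-1],None,fx=2.85,fy=2.85,interpolation=cv2.INTER_CUBIC))"
```

```text
scene handle [[ 0.52454245 -0.00895854  0.107     ]
 [ 0.51162022 -0.03267867  0.107     ]] proj [[265.13690792 193.72653786]] [[307.93348527 219.72990794]]
tip proj [[234.07470403 211.70748467]] [[302.96197206 186.86045754]]
bottle caps [[0.427894   0.25594785 0.06      ]
 [0.55272278 0.25922897 0.06      ]
 [0.63975197 0.2703173  0.06      ]
 [0.57600068 0.37630681 0.06      ]]
```

View pics/c2.png

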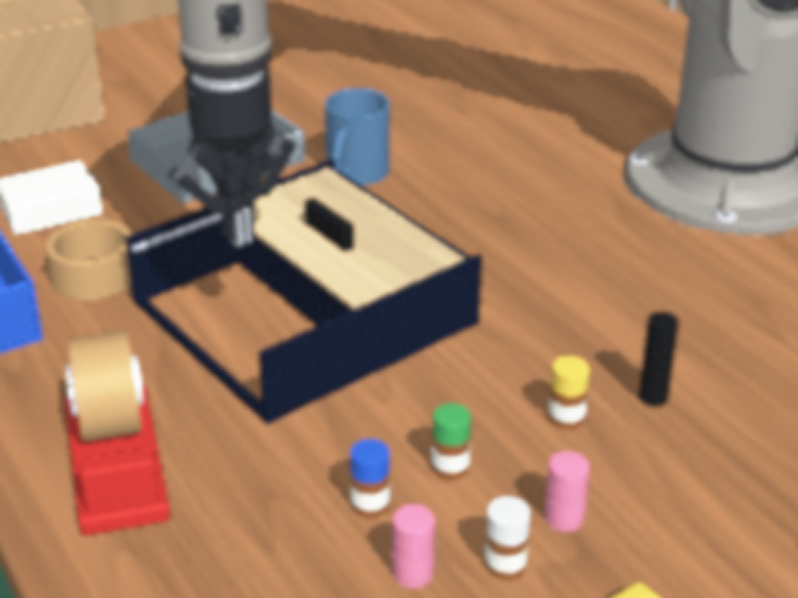

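The scene crop shows the shut fingertips at about (240,245), which is some 5 px higher than projected. That means the real tips sit about 18 mm above the reported TCP and passed over the handle at crop (330,217). I'll probe the table between the rails to measure the offset.

Request:
send_rows([
  [0,0,15],
  [0,0,30],
  [0,0,45],
  [0,0,60],
  [0,0,68],
  [0,0,72],
  [0,0,76],
  [0,0,79],
], roll=[0,0,0,0,0,0,0,0], claw=[0,0,0,0,0,0,0,0])

```text
t: 4.2
eef_pos: [0.6193, -0.0134, 0.0083]
tool_rot: [0.0, 0.663, 0.749, 0.0]
contact_force: [-0.4, 0.7, 0.5]
gripper_width: 0.001
grasp_force: 0.0
```

```bash
python3 -c "
from h import *
to([.5158,-.0242,.085])
e=st()[1];print('tip proj',w2p('scene',e),w2p('scene',e+[0,0,.02]))
im=snap('scene','pics/s2.png')[150:240,190:310]
cv2.imwrite('pics/c3.png',cv2.resize(im[:,:,::-1],None,fx=6,fy=6,interpolation=cv2.INTER_CUBIC))"
```

```text
t 4.2 e [ 0.6193 -0.0134  0.0083] slide [   1.9 -104.   -76.7] yyaw 7.0 zax [ 0.001  0.    -1.   ] w 0.001 gf 0.0 F [-0.4  0.7  0.5]
tip proj [[235.63351251 235.05820271]] [[235.22251814 229.28457669]]
```

View pics/c3.png

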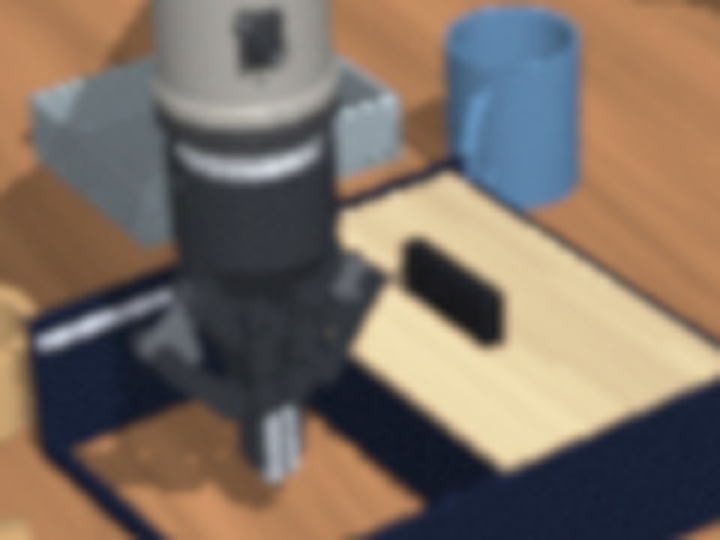

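The tip is at crop (278,480), i.e. px (236,230), about 18 mm above reported. I'll keep descending gently until contact.

Request:
send_rows([
  [0,0,2],
  [0,0,4],
  [0,0,6],
  [0,0,8],
  [0,0,9],
  [0,0,10],
  [0,0,11],
  [0,0,12],
], roll=[0,0,0,0,0,0,0,0], claw=[0,0,0,0,0,0,0,0])

```text
t: 4.92
eef_pos: [0.6189, -0.0135, -0.0039]
tool_rot: [0.0, 0.663, 0.749, 0.0]
contact_force: [-1.0, -0.2, -0.6]
gripper_width: 0.005
grasp_force: 0.0
```

Reported z is −4 mm with no contact, so the offset is real. I'll continue in 1 mm steps.

Request:
send_rows([
  [0,0,1],
  [0,0,2],
  [0,0,3],
  [0,0,4],
  [0,0,5],
  [0,0,6],
  [0,0,7],
  [0,0,8],
], roll=[0,0,0,0,0,0,0,0], claw=[0,0,0,0,0,0,0,0])

```text
t: 5.58
eef_pos: [0.6189, -0.0136, -0.012]
tool_rot: [0.0, 0.663, 0.749, -0.0]
contact_force: [-0.1, 0.9, -0.1]
gripper_width: -0.0
grasp_force: 0.0
```

Request:
send_rows([
  [0,0,1],
  [0,0,1],
  [0,0,2],
  [0,0,2],
  [0,0,3],
  [0,0,3],
  [0,0,4],
  [0,0,4],
], roll=[0,0,0,0,0,0,0,0], claw=[0,0,0,0,0,0,0,0])

```text
t: 6.25
eef_pos: [0.6188, -0.0135, -0.0161]
tool_rot: [-0.0, 0.663, 0.749, -0.0]
contact_force: [0.6, 0.8, -0.4]
gripper_width: 0.002
grasp_force: 0.0
```

Request:
send_rows([
  [0,0,0.5],
  [0,0,1],
  [0,0,1.5],
  [0,0,2],
  [0,0,2.5],
  [0,0,3],
  [0,0,3],
  [0,0,3],
], roll=[0,0,0,0,0,0,0,0], claw=[0,0,0,0,0,0,0,0])

```text
t: 6.92
eef_pos: [0.6189, -0.0135, -0.0189]
tool_rot: [-0.0, 0.663, 0.749, -0.0]
contact_force: [-0.8, 0.1, -0.4]
gripper_width: 0.005
grasp_force: 0.0
```

Request:
send_rows([
  [0,0,0.5],
  [0,0,1],
  [0,0,1],
  [0,0,1.5],
  [0,0,1.5],
  [0,0,2],
  [0,0,2],
  [0,0,2],
], roll=[0,0,0,0,0,0,0,0], claw=[0,0,0,0,0,0,0,0])

```text
t: 7.58
eef_pos: [0.6192, -0.0135, -0.0208]
tool_rot: [0.0, 0.663, 0.749, 0.0]
contact_force: [0.6, 0.6, 0.8]
gripper_width: -0.001
grasp_force: 0.0
```

```bash
python3 -c "
from h import *
to([.5158,-.0242,.085])"
```

```text
t 7.58 e [ 0.6192 -0.0135 -0.0208] slide [   2.  -103.9 -105.8] yyaw 7.0 zax [ 0.001  0.    -1.   ] w -0.001 gf 0.0 F [0.6 0.6 0.8]
```

Request:
send_rows([
  [0,0,0.5],
  [0,0,1],
  [0,0,1.5],
  [0,0,2],
  [0,0,2.5],
  [0,0,3],
  [0,0,3.5],
  [0,0,4],
], roll=[0,0,0,0,0,0,0,0], claw=[0,0,0,0,0,0,0,0])

```text
t: 8.25
eef_pos: [0.6193, -0.0135, -0.0241]
tool_rot: [0.0, 0.663, 0.749, 0.0]
contact_force: [-1.7, 0.6, 16.9]
gripper_width: -0.001
grasp_force: 7.2
```

```bash
python3 -c "
from h import *
e=st()[1];print('tip proj',w2p('scene',e),w2p('scene',e+[0,0,.02]))
im=snap('scene','pics/s3.png')[150:250,190:310]
cv2.imwrite('pics/c4.png',cv2.resize(im[:,:,::-1],None,fx=6,fy=6,interpolation=cv2.INTER_CUBIC))"
```

```text
tip proj [[236.29489982 244.21744237]] [[235.89442356 238.59053025]]
```

View pics/c4.png

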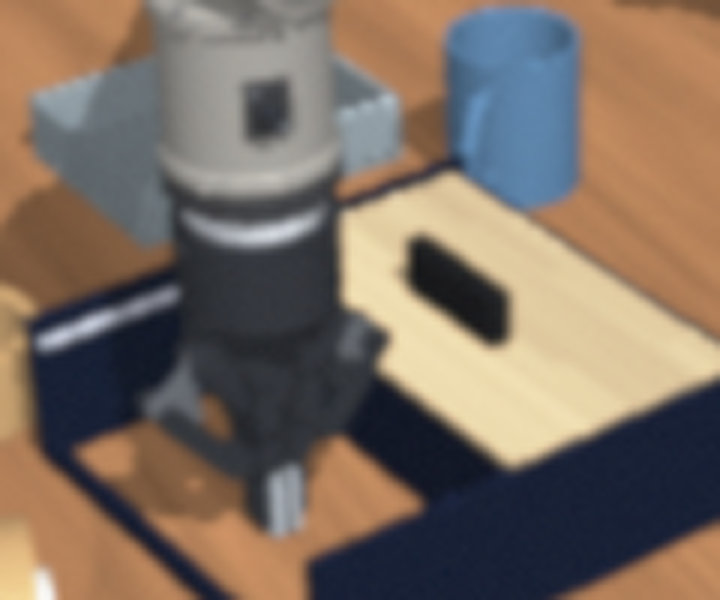

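Contact came at reported z ≈ −0.0225, so true tip z = reported + 22 mm. The picture agrees, with the tip on the table at crop (285,530). Now I'll retry the handle.

Request:
send_rows([
  [0,0,-35],
  [0,0,-70],
  [0,0,-105],
  [0,0,-130],
  [1,-35,-130],
  [2,-70,-130],
  [2,-104,-130],
  [2,-104,-130],
], roll=[0,0,0,0,0,0,0,0], claw=[0,0,0,0.6,0.6,0.6,0.6,0.6])

```text
t: 8.97
eef_pos: [0.5061, -0.026, 0.1029]
tool_rot: [-0.003, 0.663, 0.749, -0.005]
contact_force: [0.1, -0.3, -0.2]
gripper_width: 0.599
grasp_force: 0.0
```

Request:
send_rows([
  [0,0,15],
  [0,0,30],
  [0,0,45],
  [0,0,45],
  [0,0,45],
  [0,0,45],
  [0,0,45],
  [0,0,45],
], roll=[0,0,0,0,0,0,0,0], claw=[0.6,0.6,0.6,0.6,0,0,0,0])

```text
t: 9.63
eef_pos: [0.5158, -0.0242, 0.0609]
tool_rot: [0.0, 0.662, 0.749, 0.0]
contact_force: [-1.1, 0.2, 2.5]
gripper_width: 0.159
grasp_force: 40.0
```

Request:
send_rows([
  [0,0,0],
  [0,0,0],
  [0,0,0],
  [0,0,0],
  [0,0,0],
  [0,0,0],
  [0,0,0],
  [0,0,0],
], roll=[0,0,0,0,0,0,0,0], claw=[0,0,0,0,0,0,0,0])

```text
t: 10.3
eef_pos: [0.5158, -0.0241, 0.0608]
tool_rot: [0.0, 0.662, 0.749, 0.0]
contact_force: [-1.8, -0.2, 6.0]
gripper_width: 0.154
grasp_force: 40.5
```

Request:
send_rows([
  [0,2,-2],
  [0,12,-2],
  [0,25,-2],
  [0,40,-2],
  [0,55,-2],
  [0,70,-2],
  [0,82,-2],
  [0,90,-2],
], roll=[0,0,0,0,0,0,0,0], claw=[0,0,0,0,0,0,0,0])

```text
t: 10.97
eef_pos: [0.6049, -0.0125, 0.061]
tool_rot: [-0.001, 0.662, 0.749, -0.0]
contact_force: [-2.5, 2.9, -6.7]
gripper_width: 0.153
grasp_force: 41.7
```

```bash
python3 -c "
from h import *
to([.5158,-.0242,.085])"
```

```text
t 10.97 e [ 0.6049 -0.0125  0.061 ] slide [ -0.7 -89.9 -23.8] yyaw 7.03 zax [-0.002  0.001 -1.   ] w 0.153 gf 41.7 F [-2.5  2.9 -6.7]
```

Request:
send_rows([
  [0,5,1],
  [0,10,1],
  [0,14,1],
  [0,18,1],
  [0,22,1],
  [0,26,1],
  [0,29,1],
  [0,31,1],
], roll=[0,0,0,0,0,0,0,0], claw=[0,0,0,0,0,0,0,0])

```text
t: 11.63
eef_pos: [0.628, -0.0096, 0.0608]
tool_rot: [-0.005, 0.662, 0.749, -0.006]
contact_force: [-32.1, 1.9, 22.9]
gripper_width: 0.151
grasp_force: 47.2
```

Request:
send_rows([
  [0,1,0],
  [0,2,0],
  [0,3,0],
  [0,4,0],
  [0,5,0],
  [0,6,0],
  [0,6,0],
  [0,6,0],
], roll=[0,0,0,0,0,0,0,0], claw=[0,0,0,0,0,0,0,0])

```text
t: 12.3
eef_pos: [0.6276, -0.0097, 0.0606]
tool_rot: [-0.008, 0.662, 0.749, -0.011]
contact_force: [-46.1, -0.3, 32.9]
gripper_width: 0.151
grasp_force: 52.8
```

Request:
send_rows([
  [0,-7,0],
  [0,-14,0],
  [0,-14,0],
  [0,-14,0],
  [0,-14,0],
  [0,-14,-30],
  [0,-14,-65],
  [0,-14,-100],
], roll=[0,0,0,0,0,0,0,0], claw=[0,0,0.6,0.6,0.6,0.6,0.6,0.6])

```text
t: 12.97
eef_pos: [0.6283, -0.0112, 0.1624]
tool_rot: [0.0, 0.663, 0.749, 0.0]
contact_force: [1.5, -1.0, -0.0]
gripper_width: 0.602
grasp_force: 0.0
```

Request:
send_rows([
  [-35,0,-10],
  [-70,0,-10],
  [-105,-20,-10],
  [-140,-40,-10],
  [-175,-60,-10],
  [-210,-80,-10],
  [-240,-100,-10],
  [-260,-120,-10],
], roll=[0,0,0,0,0,0,0,0], claw=[0.6,0.6,0.6,0.6,0.6,0.6,0.6,0.6])

```text
t: 13.63
eef_pos: [0.5397, -0.2886, 0.1719]
tool_rot: [0.002, 0.664, 0.747, -0.0]
contact_force: [0.3, -0.8, 0.1]
gripper_width: 0.597
grasp_force: 0.0
```

```bash
python3 -c "
from h import *
to([.5158,-.0242,.085])
im=snap('top','pics/t2.png')[160:280,240:400]
cv2.imwrite('pics/c5.png',cv2.resize(im[:,:,::-1],None,fx=5,fy=5,interpolation=cv2.INTER_CUBIC))"
```

```text
t 13.63 e [ 0.5397 -0.2886  0.1719] slide [265.6   7.1  86.1] yyaw 6.73 zax [ 0.002 -0.003 -1.   ] w 0.597 gf 0.0 F [ 0.3 -0.8  0.1]
```

View pics/c5.png

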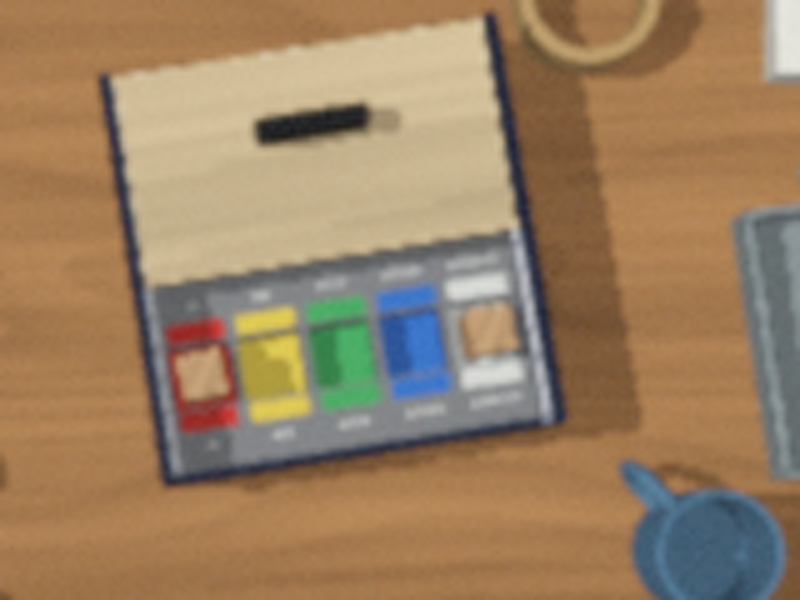

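The cover is open, with cork blocks in pocket 1 (crop 203,373) and pocket 5 (crop 490,330). Pockets 2, 3 and 4 are empty. Next I measure the pocket and block positions.

```bash
python3 - <<'E'
from h import *
from scipy.optimize import least_squares
np.set_printoptions(precision=4,suppress=True)
hsv=cv2.cvtColor(cv2.imread("pics/t2.png"),cv2.COLOR_BGR2HSV)[160:280,240:400]
hs=cv2.resize(hsv,None,fx=4,fy=4,interpolation=cv2.INTER_NEAREST)
C=[]
for n,lo,hi in (("y",(22,130,70),(35,255,255)),("g",(45,120,40),(80,255,255)),("b",(105,150,90),(125,255,255))):
    m=cv2.inRange(hs,lo,hi); m[:200]=0; m[:,:180]=0
    k,l,s,ct=cv2.connectedComponentsWithStats(m); i=1+np.argmax(s[1:,4])
    pts=np.argwhere(cv2.inRange(m,1,255)>0)[:,::-1].astype(np.float32); 
    r=cv2.minAreaRect(pts); uv=np.array(r[0])/4+[240,160]-.375; C.append(p2w("top",uv,.03)[0]); print(n,uv,r[1],r[2],C[-1])
for n,b in (("blk1",(272,226,290,244)),("blk5",(330,217,347,235))):
    im=cv2.cvtColor(cv2.imread("pics/t2.png"),cv2.COLOR_BGR2HSV)
    m=cv2.inRange(im[b[1]:b[3],b[0]:b[2]],(8,40,120),(22,160,255)); mm=cv2.moments(m,True)
    uv=np.array([mm["m10"]/mm["m00"]+b[0],mm["m01"]/mm["m00"]+b[1]]); print(n,uv,mm["m00"],p2w("top",uv,.064)[0])
C=np.array(C)[:,:2]; d=C[0]-C[2]; print("yaw",np.degrees(np.arctan2(-d[0],d[1])),np.linalg.norm(d),C.mean(0))
E
```

```text
y [293.7568 232.5405] (86.3094711303711, 49.48409652709961) 80.53767395019531 [0.4839 0.0175 0.03  ]
g [308.02 230.14] (83.72145080566406, 46.386207580566406) 81.8698959350586 [ 0.4903 -0.0277  0.03  ]
b [321.973  227.8378] (83.67908477783203, 45.53852081298828) 80.53767395019531 [ 0.4963 -0.0718  0.03  ]
blk1 [280.2451 234.4412] 102.0 [0.4769 0.06   0.064 ]
blk5 [337.1964 225.5446] 112.0 [ 0.4994 -0.1158  0.064 ]
yaw 7.890163622696537 0.09012733592030878 [ 0.4902 -0.0273]
```

```bash
python3 -c "
from h import *
to([.5,-.116,.014])"
```

```text
t 13.68 e [ 0.5352 -0.2941  0.1714] slide [181.7 -14.9 156.4] yyaw 6.35 zax [-0.002 -0.006 -1.   ] w 0.602 gf 0.0 F [-3.4 -3.6 -1.5]
```

Request:
send_rows([
  [20,-2,10],
  [50,-6,20],
  [85,-10,30],
  [120,-14,40],
  [145,-17,50],
  [160,-19,60],
  [168,-20,60],
  [171,-20,60],
], roll=[0,0,0,0,0,0,0,0], claw=[0.6,0.6,0.6,0.6,0.6,0.6,0.6,0.6])

```text
t: 14.35
eef_pos: [0.5, -0.1148, 0.1116]
tool_rot: [0.0, 0.662, 0.75, 0.0]
contact_force: [-0.2, -0.5, -0.7]
gripper_width: 0.6
grasp_force: 0.0
```

```bash
python3 -c "
from h import *
bot.read_camera('top');bot.read_camera('top')
to([.5,-.116,.014])"
```

```text
t 14.45 e [ 0.5008 -0.1165  0.112 ] slide [ 0.6 -0.9 98. ] yyaw 6.98 zax [ 0.002 -0.001 -1.   ] w 0.597 gf 0.0 F [ 0.2 -0.8  0.5]
```

Request:
send_rows([
  [0,0,25],
  [0,0,50],
  [0,0,70],
  [0,0,85],
  [0,0,94],
  [0,0,98],
  [0,0,98],
  [0,0,98],
], roll=[0,0,0,0,0,0,0,0], claw=[0.6,0.6,0.6,0.6,0.6,0.6,0.3,0], force=30)

```text
t: 15.12
eef_pos: [0.5003, -0.1164, 0.0138]
tool_rot: [0.001, 0.663, 0.749, 0.0]
contact_force: [-0.3, -0.1, 0.2]
gripper_width: 0.326
grasp_force: 1.5
```

Request:
send_rows([
  [0,0,0],
  [0,0,0],
  [0,0,0],
  [0,0,-10],
  [0,0,-30],
  [0,0,-60],
  [0,0,-90],
  [0,0,-110],
], roll=[0,0,0,0,0,0,0,0], claw=[0,0,0,0,0,0,0,0])

```text
t: 15.78
eef_pos: [0.5004, -0.1156, 0.1264]
tool_rot: [0.001, 0.662, 0.749, 0.001]
contact_force: [0.0, -0.6, -1.1]
gripper_width: 0.321
grasp_force: 33.1
```

```bash
python3 -c "
from h import *
bot.read_camera('top')
to([.493,-.32,.014])"
```

```text
t 15.83 e [ 0.5026 -0.1159  0.1295] slide [-201.1  -35.3  115.8] yyaw 7.02 zax [ 0.008 -0.002 -1.   ] w 0.323 gf 33.1 F [ 1.5 -0.8  2.8]
```

Request:
send_rows([
  [-20,-2,0],
  [-55,-6,0],
  [-92,-10,0],
  [-130,-14,0],
  [-170,-18,0],
  [-207,-22,0],
  [-235,-25,0],
  [-250,-27,0],
], roll=[0,0,0,0,0,0,0,0], claw=[0,0,0,0,0,0,0,0])

```text
t: 16.5
eef_pos: [0.5019, -0.3721, 0.1235]
tool_rot: [0.001, 0.664, 0.747, -0.001]
contact_force: [-0.2, -0.6, 0.1]
gripper_width: 0.321
grasp_force: 33.1
```

Request:
send_rows([
  [-5,0,10],
  [-7,0,35],
  [-7,0,60],
  [-7,0,80],
  [-7,0,95],
  [-7,0,102],
  [-7,0,106],
  [-7,0,107],
], roll=[0,0,0,0,0,0,0,0], claw=[0,0,0,0,0,0,0,0])

```text
t: 17.17
eef_pos: [0.5043, -0.3727, 0.0158]
tool_rot: [-0.0, 0.662, 0.75, 0.0]
contact_force: [-0.3, -0.5, 0.5]
gripper_width: 0.321
grasp_force: 33.1
```

Request:
send_rows([
  [0,0,0],
  [0,0,0],
  [0,0,0],
  [0,0,0],
  [0,0,-30],
  [0,0,-65],
  [0,0,-100],
  [0,0,-107],
], roll=[0,0,0,0,0,0,0,0], claw=[0,0.6,0.6,0.6,0.6,0.6,0.6,0.6])

```text
t: 17.83
eef_pos: [0.5074, -0.3759, 0.1298]
tool_rot: [0.005, 0.663, 0.749, 0.001]
contact_force: [1.5, -0.2, 0.6]
gripper_width: 0.6
grasp_force: 0.0
```

```bash
python3 -c "
from h import *
bot.read_camera('top');bot.read_camera('top')
to([.477,.061,.014])"
```

```text
t 17.93 e [ 0.5056 -0.3753  0.1261] slide [437.   24.1 110.5] yyaw 6.98 zax [ 0.005 -0.003 -1.   ] w 0.599 gf 0.0 F [-0.4 -0.6 -0.4]
```

Request:
send_rows([
  [20,1,0],
  [55,3,0],
  [93,5,0],
  [131,7,0],
  [170,9,0],
  [208,11,0],
  [246,14,0],
  [280,16,0],
], roll=[0,0,0,0,0,0,0,0], claw=[0.6,0.6,0.6,0.6,0.6,0.6,0.6,0.6])

```text
t: 18.6
eef_pos: [0.4841, -0.092, 0.1217]
tool_rot: [-0.001, 0.662, 0.749, -0.0]
contact_force: [0.4, 0.3, 0.0]
gripper_width: 0.599
grasp_force: 0.0
```

Request:
send_rows([
  [32,2,0],
  [65,4,0],
  [98,6,0],
  [125,7,0],
  [142,8,0],
  [152,9,10],
  [156,9,20],
  [156,9,20],
], roll=[0,0,0,0,0,0,0,0], claw=[0.6,0.6,0.6,0.6,0.6,0.6,0.6,0.6])

```text
t: 19.27
eef_pos: [0.4733, 0.0619, 0.1004]
tool_rot: [-0.002, 0.662, 0.75, -0.002]
contact_force: [-0.2, -0.4, 0.5]
gripper_width: 0.596
grasp_force: 0.0
```

```bash
python3 -c "
from h import *
bot.read_camera('top');bot.read_camera('top')
to([.4775,.061,.014])"
```

```text
t 19.37 e [0.4746 0.0605 0.1019] slide [ 0.1  3.2 87.9] yyaw 6.97 zax [-0.003 -0.001 -1.   ] w 0.602 gf 0.0 F [ 0.1  0.3 -0.1]
```

Request:
send_rows([
  [0,2,25],
  [0,2,45],
  [0,2,62],
  [0,2,76],
  [0,2,85],
  [0,2,88],
  [0,2,88],
  [0,2,88],
], roll=[0,0,0,0,0,0,0,0], claw=[0.6,0.6,0.6,0.6,0.6,0.6,0.3,0])

```text
t: 20.03
eef_pos: [0.4781, 0.0616, 0.0156]
tool_rot: [0.0, 0.663, 0.749, 0.0]
contact_force: [-0.2, 0.9, -0.4]
gripper_width: 0.327
grasp_force: 1.0
```

Request:
send_rows([
  [0,0,0],
  [0,0,0],
  [0,0,0],
  [0,0,-10],
  [0,0,-30],
  [0,0,-60],
  [0,0,-90],
  [0,0,-110],
], roll=[0,0,0,0,0,0,0,0], claw=[0,0,0,0,0,0,0,0])

```text
t: 20.7
eef_pos: [0.4784, 0.0624, 0.1283]
tool_rot: [0.001, 0.662, 0.749, 0.001]
contact_force: [1.3, -0.3, -0.6]
gripper_width: 0.318
grasp_force: 32.7
```

Request:
send_rows([
  [-20,-1,0],
  [-55,-3,0],
  [-93,-5,0],
  [-131,-7,0],
  [-169,-9,0],
  [-207,-11,0],
  [-240,-12,0],
  [-270,-13,0],
], roll=[0,0,0,0,0,0,0,0], claw=[0,0,0,0,0,0,0,0])

```text
t: 21.37
eef_pos: [0.4974, -0.2103, 0.1261]
tool_rot: [0.0, 0.663, 0.749, -0.0]
contact_force: [0.1, -0.2, -0.7]
gripper_width: 0.321
grasp_force: 32.7
```

Request:
send_rows([
  [-30,-1,0],
  [-60,-2,0],
  [-85,-3,0],
  [-103,-4,0],
  [-112,-5,0],
  [-117,-6,15],
  [-117,-6,35],
  [-117,-6,50],
], roll=[0,0,0,0,0,0,0,0], claw=[0,0,0,0,0,0,0,0])

```text
t: 22.03
eef_pos: [0.5058, -0.3241, 0.0748]
tool_rot: [-0.0, 0.663, 0.749, 0.0]
contact_force: [-1.0, -0.1, -1.1]
gripper_width: 0.319
grasp_force: 32.7
```

```bash
python3 -c "
from h import *
bot.read_camera('top');bot.read_camera('top')
to([.505,-.325,.0165])"
```

```text
t 22.13 e [ 0.5042 -0.3228  0.0733] slide [-2.5  0.7 56.8] yyaw 7.06 zax [-0.004  0.003 -1.   ] w 0.317 gf 32.7 F [-0.2 -0.4 -0.9]
```

Request:
send_rows([
  [0,0,20],
  [0,0,38],
  [0,0,50],
  [0,0,55],
  [0,0,57],
  [0,0,57],
  [0,0,57],
  [0,0,57],
], roll=[0,0,0,0,0,0,0,0], claw=[0,0,0,0,0,0,0.6,0.6])

```text
t: 22.8
eef_pos: [0.5067, -0.3249, 0.0192]
tool_rot: [0.001, 0.663, 0.749, 0.0]
contact_force: [-0.3, 0.1, -0.1]
gripper_width: 0.586
grasp_force: 0.0
```

Request:
send_rows([
  [0,0,0],
  [0,0,0],
  [0,0,-10],
  [0,0,-40],
  [0,0,-75],
  [0,0,-100],
  [0,0,-115],
  [0,0,-120],
], roll=[0,0,0,0,0,0,0,0], claw=[0.6,0.6,0.6,0.6,0.6,0.6,0.6,0.6])

```text
t: 23.47
eef_pos: [0.5079, -0.3254, 0.1422]
tool_rot: [0.003, 0.663, 0.749, 0.001]
contact_force: [0.8, -0.4, 0.1]
gripper_width: 0.605
grasp_force: 0.0
```

```bash
cat >> h.py <<'E'
LIM={"yellow":((22,150,120),(35,255,255),(.4233,.2495)),"green":((45,100,50),(85,255,255),(.5501,.2514)),"blue":((100,150,80),(125,255,255),(.6318,.2553)),"white":((0,0,150),(179,60,255),(.5753,.372))}
def caps(f=None):
    im=bot.read_camera("top")[:,:,::-1].copy()
    if f: cv2.imwrite(f,im)
    hsv=cv2.cvtColor(im,cv2.COLOR_BGR2HSV); X0,Y0=160,160
    for n,(lo,hi,old) in LIM.items():
        m=cv2.inRange(hsv[Y0:290,X0:256],lo,hi); k,l,s,ct=cv2.connectedComponentsWithStats(m)
        for i in range(1,k):
            if s[i,4]>35: w=p2w("top",ct[i]+[X0,Y0],.06)[0]; print(n,s[i,4],w[:2].round(4),"moved mm",(1e3*(w[:2]-old)).round(1))
E
python3 -c "
from h import *
caps('pics/t3.png')
to([.4233,.2495,.014])
im=cv2.imread('pics/t3.png')[160:290,150:450]
cv2.imwrite('pics/c6.png',cv2.resize(im,None,fx=2.6,fy=2.6,interpolation=cv2.INTER_CUBIC))"
```

```text
yellow 90 [0.4233 0.2497] moved mm [0.  0.2]
green 80 [0.5501 0.2514] moved mm [ 0. -0.]
blue 64 [0.632  0.2557] moved mm [0.2 0.4]
white 93 [0.5886 0.4034] moved mm [13.3 31.4]
t 23.52 e [ 0.5074 -0.3253  0.1413] slide [581.2 -13.9 125.5] yyaw 6.99 zax [ 0.004 -0.003 -1.   ] w 0.606 gf 0.0 F [ 1.  -0.2  0.4]
```

View pics/c6.png

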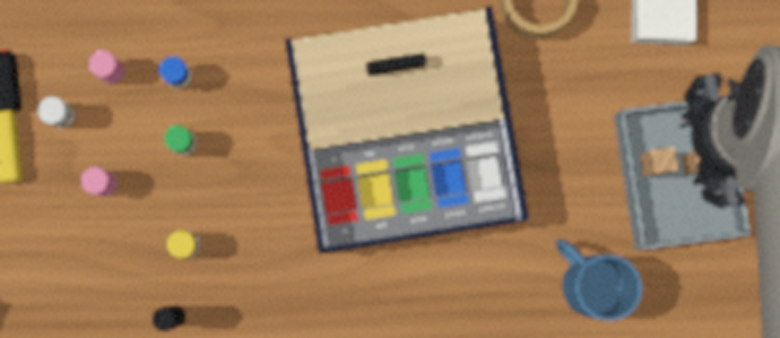

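The picture shows all pockets empty, both cork blocks in the tray (crop 660,160 and 693,160) and the white bottle knocked to crop (53,111). The other bottles haven't moved. Next is yellow.

Request:
send_rows([
  [20,0,0],
  [55,-1,0],
  [94,-2,0],
  [133,-3,0],
  [172,-4,0],
  [211,-5,0],
  [250,-5,0],
  [290,-6,0],
], roll=[0,0,0,0,0,0,0,0], claw=[0.6,0.6,0.6,0.6,0.6,0.6,0.6,0.6])

```text
t: 24.18
eef_pos: [0.4633, -0.0361, 0.1372]
tool_rot: [-0.001, 0.663, 0.749, -0.001]
contact_force: [1.5, 0.5, 0.2]
gripper_width: 0.599
grasp_force: 0.0
```

Request:
send_rows([
  [39,-1,0],
  [78,-2,0],
  [117,-3,0],
  [156,-4,0],
  [195,-5,0],
  [234,-6,0],
  [265,-6,0],
  [283,-6,0],
], roll=[0,0,0,0,0,0,0,0], claw=[0.6,0.6,0.6,0.6,0.6,0.6,0.6,0.6])

```text
t: 24.85
eef_pos: [0.4223, 0.2466, 0.1376]
tool_rot: [-0.001, 0.661, 0.75, 0.0]
contact_force: [0.6, -0.4, 0.1]
gripper_width: 0.598
grasp_force: 0.0
```

Request:
send_rows([
  [6,0,0],
  [8,0,10],
  [8,0,25],
  [8,0,40],
  [8,0,45],
  [8,0,45],
  [8,0,45],
  [8,0,45],
], roll=[0,0,0,0,0,0,0,0], claw=[0.6,0.6,0.6,0.6,0.6,0.6,0.6,0.6])

```text
t: 25.52
eef_pos: [0.4237, 0.2502, 0.0935]
tool_rot: [0.0, 0.663, 0.749, 0.0]
contact_force: [-0.4, -0.7, -0.2]
gripper_width: 0.598
grasp_force: 0.0
```

```bash
python3 -c "
from h import *
to([.4235,.2505,.009])"
```

```text
t 25.52 e [0.4237 0.2502 0.0935] slide [ 0.3 -0.2 84.5] yyaw 6.94 zax [ 0.001  0.    -1.   ] w 0.598 gf 0.0 F [-0.4 -0.7 -0.2]
```

Request:
send_rows([
  [0,0,25],
  [0,0,45],
  [0,0,60],
  [0,0,74],
  [0,0,81],
  [0,0,84],
  [0,0,84],
  [0,0,84],
], roll=[0,0,0,0,0,0,0,0], claw=[0.6,0.6,0.6,0.6,0.6,0.6,0.4,0.2])

```text
t: 26.18
eef_pos: [0.4237, 0.251, 0.0099]
tool_rot: [0.0, 0.663, 0.749, 0.001]
contact_force: [0.5, 0.3, -0.8]
gripper_width: 0.36
grasp_force: 29.7
```

Request:
send_rows([
  [0,0,0],
  [0,0,0],
  [0,0,0],
  [0,0,-10],
  [0,0,-35],
  [0,0,-70],
  [0,0,-105],
  [0,0,-125],
], roll=[0,0,0,0,0,0,0,0], claw=[0,0,0,0,0,0,0,0])

```text
t: 26.85
eef_pos: [0.4239, 0.2518, 0.138]
tool_rot: [0.0, 0.662, 0.749, 0.002]
contact_force: [0.2, -0.1, -2.1]
gripper_width: 0.363
grasp_force: 30.1
```

Request:
send_rows([
  [-20,3,0],
  [-55,8,0],
  [-93,13,0],
  [-131,18,0],
  [-169,23,0],
  [-205,28,0],
  [-230,31,0],
  [-238,32,0],
], roll=[0,0,0,0,0,0,0,0], claw=[0,0,0,0,0,0,0,0])

```text
t: 27.52
eef_pos: [0.4844, 0.0131, 0.1345]
tool_rot: [0.001, 0.665, 0.747, -0.001]
contact_force: [-0.9, -0.9, -1.1]
gripper_width: 0.365
grasp_force: 30.1
```

```bash
python3 -c "
from h import *
bot.read_camera('scene');bot.read_camera('scene');bot.read_camera('scene')
to([.4842,.0173,.0155])"
```

```text
t 27.67 e [0.4838 0.0186 0.1345] slide [ -1.3   0.2 119. ] yyaw 6.95 zax [ 0.     0.001 -1.   ] w 0.366 gf 30.1 F [-0.9 -0.1 -2.1]
```

Request:
send_rows([
  [-1,0,30],
  [-1,0,60],
  [-1,0,85],
  [-1,0,98],
  [-1,0,106],
  [-1,0,112],
  [-1,0,116],
  [-1,0,118],
], roll=[0,0,0,0,0,0,0,0], claw=[0,0,0,0,0,0,0,0])

```text
t: 28.33
eef_pos: [0.4846, 0.0182, 0.0164]
tool_rot: [0.0, 0.662, 0.749, 0.0]
contact_force: [-0.0, 0.0, -0.9]
gripper_width: 0.364
grasp_force: 30.2
```

```bash
python3 -c "
from h import *
to([.4842,.0173,.0165])"
```

```text
t 28.33 e [0.4846 0.0182 0.0164] slide [-0.8 -0.5 -0.1] yyaw 7.06 zax [ 0.001  0.    -1.   ] w 0.364 gf 30.2 F [-0.   0.  -0.9]
```

Request:
send_rows([
  [0,0,0],
  [0,0,0],
  [0,0,0],
  [0,0,-10],
  [0,0,-40],
  [0,0,-75],
  [0,0,-105],
  [0,0,-120],
], roll=[0,0,0,0,0,0,0,0], claw=[0.6,0.6,0.6,0.6,0.6,0.6,0.6,0.6])

```text
t: 29.0
eef_pos: [0.486, 0.0179, 0.1406]
tool_rot: [0.002, 0.663, 0.749, 0.002]
contact_force: [0.7, 0.1, -0.2]
gripper_width: 0.603
grasp_force: 0.0
```

Request:
send_rows([
  [20,8,0],
  [55,23,0],
  [90,38,0],
  [125,52,0],
  [160,67,0],
  [193,81,0],
  [216,90,0],
  [224,94,0],
], roll=[0,0,0,0,0,0,0,0], claw=[0.6,0.6,0.6,0.6,0.6,0.6,0.6,0.6])

```text
t: 29.67
eef_pos: [0.5499, 0.2566, 0.1377]
tool_rot: [-0.001, 0.661, 0.751, 0.002]
contact_force: [-1.3, 0.4, 0.3]
gripper_width: 0.598
grasp_force: 0.0
```

```bash
python3 -c "
from h import *
bot.read_camera('scene');bot.read_camera('scene')
caps('pics/t4.png')
to([.5501,.2525,.009])"
```

```text
white 3305 [0.5419 0.2761] moved mm [-33.4 -95.9]
t 29.82 e [0.55   0.2507 0.1365] slide [  1.8   0.3 127.5] yyaw 7.03 zax [-0. -0. -1.] w 0.597 gf 0.0 F [-0.4 -0.8 -0.4]
```

Request:
send_rows([
  [1,0,35],
  [1,0,70],
  [1,0,95],
  [1,0,110],
  [1,0,120],
  [1,0,127],
  [1,0,127],
  [1,0,127],
], roll=[0,0,0,0,0,0,0,0], claw=[0.6,0.6,0.6,0.6,0.6,0.6,0.5,0.2])

```text
t: 30.48
eef_pos: [0.5507, 0.2521, 0.0101]
tool_rot: [0.0, 0.663, 0.749, 0.001]
contact_force: [-2.2, -0.8, 1.7]
gripper_width: 0.374
grasp_force: 1.5
```

Request:
send_rows([
  [0,0,0],
  [0,0,0],
  [0,0,0],
  [0,0,-10],
  [0,0,-35],
  [0,0,-70],
  [0,0,-105],
  [0,0,-125],
], roll=[0,0,0,0,0,0,0,0], claw=[0,0,0,0,0,0,0,0])

```text
t: 31.15
eef_pos: [0.5511, 0.2534, 0.1388]
tool_rot: [0.001, 0.662, 0.749, 0.002]
contact_force: [1.1, 0.9, -1.2]
gripper_width: 0.364
grasp_force: 30.1
```

```bash
python3 -c "
from h import *
bot.read_camera('scene')
to([.4902,-.0274,.0165])"
```

```text
t 31.2 e [0.5528 0.2545 0.1419] slide [-272.5  -97.7  123.7] yyaw 7.02 zax [ 0.008  0.004 -1.   ] w 0.363 gf 30.1 F [0.6 1.2 1.6]
```

Request:
send_rows([
  [-18,-6,0],
  [-50,-17,0],
  [-86,-30,0],
  [-123,-43,0],
  [-160,-56,0],
  [-197,-69,0],
  [-230,-80,0],
  [-255,-89,0],
], roll=[0,0,0,0,0,0,0,0], claw=[0,0,0,0,0,0,0,0])

```text
t: 31.87
eef_pos: [0.4916, -0.0153, 0.1345]
tool_rot: [0.0, 0.664, 0.748, -0.001]
contact_force: [0.9, -0.1, -0.9]
gripper_width: 0.361
grasp_force: 30.1
```

Request:
send_rows([
  [-10,-3,0],
  [-14,-4,5],
  [-15,-5,20],
  [-15,-5,35],
  [-15,-5,40],
  [-15,-5,40],
  [-15,-5,40],
  [-15,-5,40],
], roll=[0,0,0,0,0,0,0,0], claw=[0,0,0,0,0,0,0,0])

```text
t: 32.53
eef_pos: [0.4904, -0.0264, 0.0948]
tool_rot: [0.0, 0.662, 0.749, 0.001]
contact_force: [-0.1, -0.1, -0.3]
gripper_width: 0.362
grasp_force: 30.1
```

```bash
python3 -c "
from h import *
to([.4902,-.0274,.0165])"
```

```text
t 32.53 e [ 0.4904 -0.0264  0.0948] slide [-1.  -0.4 78.3] yyaw 7.08 zax [ 0.001  0.    -1.   ] w 0.362 gf 30.1 F [-0.1 -0.1 -0.3]
```

Request:
send_rows([
  [-1,0,20],
  [-1,0,38],
  [-1,0,53],
  [-1,0,64],
  [-1,0,71],
  [-1,0,75],
  [-1,0,77],
  [-1,0,78],
], roll=[0,0,0,0,0,0,0,0], claw=[0,0,0,0,0,0,0,0])

```text
t: 33.2
eef_pos: [0.4902, -0.0282, 0.0164]
tool_rot: [0.0, 0.663, 0.749, 0.0]
contact_force: [-0.4, -0.4, -0.7]
gripper_width: 0.361
grasp_force: 30.1
```

Request:
send_rows([
  [0,0,0],
  [0,0,0],
  [0,0,0],
  [0,0,-10],
  [0,0,-40],
  [0,0,-75],
  [0,0,-105],
  [0,0,-120],
], roll=[0,0,0,0,0,0,0,0], claw=[0.6,0.6,0.6,0.6,0.6,0.6,0.6,0.6])

```text
t: 33.87
eef_pos: [0.4916, -0.0279, 0.1405]
tool_rot: [0.002, 0.662, 0.749, 0.002]
contact_force: [0.6, -0.1, -0.3]
gripper_width: 0.597
grasp_force: 0.0
```

Request:
send_rows([
  [16,11,0],
  [45,30,0],
  [77,51,0],
  [109,72,0],
  [141,93,0],
  [173,114,0],
  [205,135,0],
  [235,155,0],
], roll=[0,0,0,0,0,0,0,0], claw=[0.6,0.6,0.6,0.6,0.6,0.6,0.6,0.6])

```text
t: 34.53
eef_pos: [0.6155, 0.2259, 0.1372]
tool_rot: [-0.0, 0.662, 0.749, 0.0]
contact_force: [0.8, -0.2, -0.2]
gripper_width: 0.601
grasp_force: 0.0
```

Request:
send_rows([
  [18,12,0],
  [27,18,0],
  [30,20,5],
  [30,20,20],
  [30,20,35],
  [30,20,40],
  [30,20,40],
  [30,20,40],
], roll=[0,0,0,0,0,0,0,0], claw=[0.6,0.6,0.6,0.6,0.6,0.6,0.6,0.6])

```text
t: 35.2
eef_pos: [0.6307, 0.2543, 0.0953]
tool_rot: [-0.0, 0.663, 0.749, -0.001]
contact_force: [0.6, 0.9, 0.2]
gripper_width: 0.599
grasp_force: 0.0
```

```bash
python3 -c "
from h import *
to([.632,.2567,.009])"
```

```text
t 35.2 e [0.6307 0.2543 0.0953] slide [ 2.3  1.8 86.2] yyaw 6.93 zax [-0.002 -0.001 -1.   ] w 0.599 gf 0.0 F [0.6 0.9 0.2]
```

Request:
send_rows([
  [2,1,25],
  [2,1,45],
  [2,1,60],
  [2,1,75],
  [2,1,83],
  [2,1,86],
  [2,1,86],
  [2,1,86],
], roll=[0,0,0,0,0,0,0,0], claw=[0.6,0.6,0.6,0.6,0.6,0.6,0.5,0.2])

```text
t: 35.87
eef_pos: [0.6324, 0.2585, 0.0108]
tool_rot: [0.0, 0.663, 0.749, 0.001]
contact_force: [0.8, 1.0, -0.3]
gripper_width: 0.373
grasp_force: 3.0
```

Request:
send_rows([
  [0,0,0],
  [0,0,0],
  [0,0,0],
  [0,0,-10],
  [0,0,-35],
  [0,0,-70],
  [0,0,-105],
  [0,0,-126],
], roll=[0,0,0,0,0,0,0,0], claw=[0,0,0,0,0,0,0,0])

```text
t: 36.53
eef_pos: [0.633, 0.2592, 0.141]
tool_rot: [0.001, 0.663, 0.749, 0.002]
contact_force: [1.0, 0.4, -0.8]
gripper_width: 0.365
grasp_force: 30.6
```

Request:
send_rows([
  [-16,-9,0],
  [-45,-25,0],
  [-77,-43,0],
  [-109,-61,0],
  [-141,-79,0],
  [-173,-98,0],
  [-205,-116,0],
  [-237,-134,0],
], roll=[0,0,0,0,0,0,0,0], claw=[0,0,0,0,0,0,0,0])

```text
t: 37.2
eef_pos: [0.5268, 0.0051, 0.1369]
tool_rot: [0.0, 0.663, 0.749, 0.0]
contact_force: [-0.4, -0.4, -0.3]
gripper_width: 0.359
grasp_force: 30.6
```

Request:
send_rows([
  [-30,-17,0],
  [-55,-31,0],
  [-67,-38,0],
  [-72,-41,0],
  [-72,-41,15],
  [-72,-41,35],
  [-72,-41,40],
  [-72,-41,40],
], roll=[0,0,0,0,0,0,0,0], claw=[0,0,0,0,0,0,0,0])

```text
t: 37.87
eef_pos: [0.495, -0.0688, 0.0953]
tool_rot: [-0.001, 0.662, 0.75, -0.0]
contact_force: [-1.3, 0.2, -0.2]
gripper_width: 0.364
grasp_force: 30.6
```

```bash
python3 -c "
from h import *
bot.read_camera('scene')
to([.4960,-.0719,.0165])"
```

```text
t 37.92 e [ 0.4958 -0.0688  0.0962] slide [-3.1 -0.2 79.7] yyaw 7.1 zax [-0.001  0.001 -1.   ] w 0.367 gf 30.6 F [ 0.1 -1.  -1.2]
```

Request:
send_rows([
  [-3,0,20],
  [-3,0,38],
  [-3,0,53],
  [-3,0,64],
  [-3,0,71],
  [-3,0,75],
  [-3,0,77],
  [-3,0,79],
], roll=[0,0,0,0,0,0,0,0], claw=[0,0,0,0,0,0,0,0])

```text
t: 38.58
eef_pos: [0.4969, -0.0728, 0.0176]
tool_rot: [0.0, 0.663, 0.749, 0.0]
contact_force: [0.3, -0.1, -0.6]
gripper_width: 0.364
grasp_force: 30.6
```

Request:
send_rows([
  [0,0,0],
  [0,0,0],
  [0,0,0],
  [0,0,-10],
  [0,0,-40],
  [0,0,-75],
  [0,0,-105],
  [0,0,-120],
], roll=[0,0,0,0,0,0,0,0], claw=[0.6,0.6,0.6,0.6,0.6,0.6,0.6,0.6])

```text
t: 39.25
eef_pos: [0.4981, -0.0726, 0.1416]
tool_rot: [0.002, 0.662, 0.749, 0.001]
contact_force: [-0.4, 0.1, 0.1]
gripper_width: 0.598
grasp_force: 0.0
```

```bash
python3 -c "
from h import *
bot.read_camera('scene')
bot.read_camera('scene')
caps('pics/t5.png')
to([.5886,.4049,.009])"
```

```text
white 95 [0.5886 0.4037] moved mm [13.3 31.7]
t 39.4 e [ 0.4973 -0.0731  0.139 ] slide [463.6 148.3 129.8] yyaw 6.98 zax [ 0.004 -0.001 -1.   ] w 0.604 gf 0.0 F [-0.5  0.5 -0.2]
```

Request:
send_rows([
  [18,6,0],
  [50,16,0],
  [86,28,0],
  [122,39,0],
  [158,51,0],
  [194,62,0],
  [230,74,0],
  [266,85,0],
], roll=[0,0,0,0,0,0,0,0], claw=[0.6,0.6,0.6,0.6,0.6,0.6,0.6,0.6])

```text
t: 40.07
eef_pos: [0.5474, 0.2028, 0.1357]
tool_rot: [-0.001, 0.663, 0.749, -0.001]
contact_force: [1.3, -0.5, 0.4]
gripper_width: 0.597
grasp_force: 0.0
```

Request:
send_rows([
  [36,12,0],
  [72,23,0],
  [108,35,0],
  [140,45,0],
  [168,54,0],
  [185,60,0],
  [194,63,0],
  [197,63,0],
], roll=[0,0,0,0,0,0,0,0], claw=[0.6,0.6,0.6,0.6,0.6,0.6,0.6,0.6])

```text
t: 40.73
eef_pos: [0.5856, 0.4061, 0.1355]
tool_rot: [-0.001, 0.662, 0.75, -0.001]
contact_force: [-0.0, -0.1, -0.7]
gripper_width: 0.602
grasp_force: 0.0
```

Request:
send_rows([
  [0,0,10],
  [0,0,25],
  [0,0,38],
  [0,0,45],
  [0,0,45],
  [0,0,45],
  [0,0,45],
  [0,0,45],
], roll=[0,0,0,0,0,0,0,0], claw=[0.6,0.6,0.6,0.6,0.6,0.6,0.6,0.6])

```text
t: 41.4
eef_pos: [0.5871, 0.405, 0.093]
tool_rot: [0.0, 0.663, 0.749, 0.001]
contact_force: [-0.1, 0.6, 0.5]
gripper_width: 0.6
grasp_force: 0.0
```

```bash
python3 -c "
from h import *
to([.5886,.4049,.009])"
```

```text
t 41.4 e [0.5871 0.405  0.093 ] slide [-0.4  1.4 84. ] yyaw 6.99 zax [ 0.001  0.001 -1.   ] w 0.6 gf 0.0 F [-0.1  0.6  0.5]
```

Request:
send_rows([
  [0,1,25],
  [0,1,45],
  [0,1,60],
  [0,1,74],
  [0,1,81],
  [0,1,84],
  [0,1,84],
  [0,1,84],
], roll=[0,0,0,0,0,0,0,0], claw=[0.6,0.6,0.6,0.6,0.6,0.6,0.5,0.2])

```text
t: 42.07
eef_pos: [0.588, 0.4054, 0.0089]
tool_rot: [0.0, 0.663, 0.749, 0.001]
contact_force: [0.1, 0.1, -0.1]
gripper_width: 0.377
grasp_force: 0.8
```

Request:
send_rows([
  [0,0,0],
  [0,0,0],
  [0,0,0],
  [0,0,-10],
  [0,0,-35],
  [0,0,-70],
  [0,0,-105],
  [0,0,-126],
], roll=[0,0,0,0,0,0,0,0], claw=[0,0,0,0,0,0,0,0])

```text
t: 42.73
eef_pos: [0.5885, 0.4061, 0.139]
tool_rot: [0.0, 0.663, 0.749, 0.002]
contact_force: [1.0, 0.6, -0.0]
gripper_width: 0.368
grasp_force: 30.0
```

Request:
send_rows([
  [-18,-5,0],
  [-50,-15,0],
  [-87,-26,0],
  [-124,-37,0],
  [-161,-48,0],
  [-198,-59,0],
  [-235,-70,0],
  [-272,-80,0],
], roll=[0,0,0,0,0,0,0,0], claw=[0,0,0,0,0,0,0,0])

```text
t: 43.4
eef_pos: [0.5407, 0.1233, 0.1349]
tool_rot: [0.0, 0.662, 0.749, 0.0]
contact_force: [0.6, -0.0, -1.4]
gripper_width: 0.364
grasp_force: 30.0
```

Request:
send_rows([
  [-37,-11,0],
  [-74,-22,0],
  [-111,-33,0],
  [-148,-44,0],
  [-185,-55,0],
  [-214,-64,0],
  [-229,-68,0],
  [-235,-70,0],
], roll=[0,0,0,0,0,0,0,0], claw=[0,0,0,0,0,0,0,0])

```text
t: 44.07
eef_pos: [0.4997, -0.1204, 0.1346]
tool_rot: [0.001, 0.665, 0.747, -0.001]
contact_force: [0.7, 0.4, -1.6]
gripper_width: 0.366
grasp_force: 30.0
```

```bash
python3 -c "
from h import *
for i in range(4): bot.read_camera('scene')
to([.5014,-.1166,.0165])"
```

```text
t 44.27 e [ 0.501  -0.115   0.1346] slide [ -1.7   0.  118.1] yyaw 7.11 zax [ 0.001  0.001 -1.   ] w 0.367 gf 30.0 F [ 0.4  0.4 -1.5]
```

Request:
send_rows([
  [-2,0,30],
  [-2,0,60],
  [-2,0,85],
  [-2,0,98],
  [-2,0,106],
  [-2,0,112],
  [-2,0,116],
  [-2,0,118],
], roll=[0,0,0,0,0,0,0,0], claw=[0,0,0,0,0,0,0,0])

```text
t: 44.93
eef_pos: [0.5016, -0.1184, 0.0165]
tool_rot: [0.0, 0.662, 0.749, 0.0]
contact_force: [-0.5, -0.3, -1.0]
gripper_width: 0.365
grasp_force: 30.1
```

Request:
send_rows([
  [0,0,0],
  [0,0,0],
  [0,0,0],
  [0,0,-10],
  [0,0,-40],
  [0,0,-75],
  [0,0,-105],
  [0,0,-120],
], roll=[0,0,0,0,0,0,0,0], claw=[0.6,0.6,0.6,0.6,0.6,0.6,0.6,0.6])

```text
t: 45.6
eef_pos: [0.5029, -0.1186, 0.1408]
tool_rot: [0.002, 0.662, 0.749, 0.001]
contact_force: [1.3, -0.3, 0.5]
gripper_width: 0.602
grasp_force: 0.0
```

Request:
send_rows([
  [-20,0,0],
  [-50,0,0],
  [-80,0,0],
  [-110,0,0],
  [-135,0,0],
  [-155,0,0],
  [-165,0,0],
  [-170,0,0],
], roll=[0,0,0,0,0,0,0,0], claw=[0.6,0.6,0.6,0.6,0.6,0.6,0.6,0.6])

```text
t: 46.27
eef_pos: [0.5214, -0.2892, 0.1368]
tool_rot: [0.0, 0.664, 0.748, 0.0]
contact_force: [-0.8, -0.2, 0.3]
gripper_width: 0.602
grasp_force: 0.0
```

```bash
python3 -c "
from h import *
for i in range(2): bot.read_camera('scene')
im=snap('top','pics/t6.png')[160:280,240:400]
cv2.imwrite('pics/c7.png',cv2.resize(im[:,:,::-1],None,fx=5,fy=5,interpolation=cv2.INTER_CUBIC))
to([.628,-.0097,.058])"
```

```text
t 46.42 e [ 0.5217 -0.2862  0.1365] slide [261.3 139.5  78.7] yyaw 7.06 zax [ 0.     0.001 -1.   ] w 0.6 gf 0.0 F [ 0.9  0.2 -0.7]
```

View pics/c7.png

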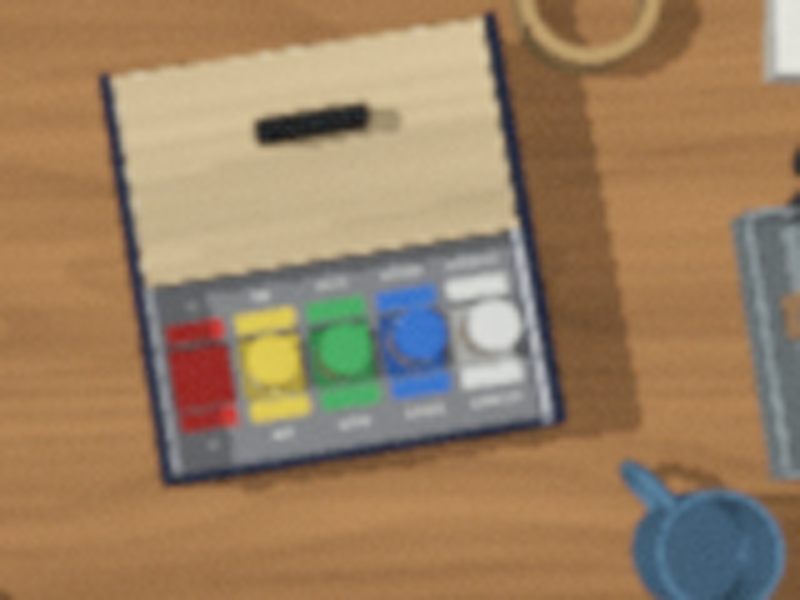

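The four bottles stand upright in the right pockets: yellow (272,360), green (345,348), blue (418,336) and white (492,326). Red stays empty. Now I'll close the cover with the handle at (312,123).

Request:
send_rows([
  [18,9,0],
  [50,26,0],
  [84,45,0],
  [118,63,0],
  [152,81,0],
  [186,99,0],
  [216,115,0],
  [240,128,0],
], roll=[0,0,0,0,0,0,0,0], claw=[0.6,0.6,0.6,0.6,0.6,0.6,0.6,0.6])

```text
t: 47.08
eef_pos: [0.6193, -0.0276, 0.1368]
tool_rot: [-0.0, 0.66, 0.751, 0.001]
contact_force: [-0.7, -0.3, -0.6]
gripper_width: 0.6
grasp_force: 0.0
```

Request:
send_rows([
  [15,8,0],
  [21,11,0],
  [21,11,10],
  [21,11,20],
  [21,11,20],
  [21,11,20],
  [21,11,20],
  [21,11,20],
], roll=[0,0,0,0,0,0,0,0], claw=[0.6,0.6,0.6,0.6,0.6,0.6,0.6,0.6])

```text
t: 47.75
eef_pos: [0.6277, -0.0125, 0.1162]
tool_rot: [0.0, 0.663, 0.748, -0.0]
contact_force: [0.1, 0.0, 0.8]
gripper_width: 0.598
grasp_force: 0.0
```

```bash
python3 -c "
from h import *
to([.6277,-.0097,.062])"
```

```text
t 47.75 e [ 0.6277 -0.0125  0.1162] slide [ 2.8  0.4 54.2] yyaw 6.91 zax [ 0. -0. -1.] w 0.598 gf 0.0 F [0.1 0.  0.8]
```

Request:
send_rows([
  [2,0,15],
  [2,0,30],
  [2,0,42],
  [2,0,50],
  [2,0,53],
  [2,0,53],
  [2,0,53],
  [2,0,53],
], roll=[0,0,0,0,0,0,0,0], claw=[0.6,0.6,0.6,0.6,0.6,0.3,0.1,0], force=40)

```text
t: 48.42
eef_pos: [0.6278, -0.0094, 0.0638]
tool_rot: [0.0, 0.663, 0.749, 0.0]
contact_force: [-2.7, -0.5, 1.3]
gripper_width: 0.18
grasp_force: 0.8
```

Request:
send_rows([
  [0,0,0],
  [0,0,0],
  [0,0,0],
  [0,-10,0],
  [0,-22,0],
  [0,-36,0],
  [0,-50,0],
  [0,-62,0],
], roll=[0,0,0,0,0,0,0,0], claw=[0,0,0,0,0,0,0,0])

```text
t: 49.08
eef_pos: [0.5662, -0.0174, 0.0639]
tool_rot: [0.001, 0.663, 0.749, 0.001]
contact_force: [2.0, -1.7, 3.5]
gripper_width: 0.153
grasp_force: 41.1
```

Request:
send_rows([
  [0,-8,0],
  [0,-16,0],
  [0,-24,0],
  [0,-32,0],
  [0,-40,0],
  [0,-47,0],
  [0,-53,0],
  [0,-57,0],
], roll=[0,0,0,0,0,0,0,0], claw=[0,0,0,0,0,0,0,0])

```text
t: 49.75
eef_pos: [0.5099, -0.0248, 0.0639]
tool_rot: [0.001, 0.663, 0.749, 0.0]
contact_force: [1.8, -2.9, 7.5]
gripper_width: 0.155
grasp_force: 41.6
```

Request:
send_rows([
  [0,-2,-0.5],
  [0,-3,-0.5],
  [0,-4,-0.5],
  [0,-5,-0.5],
  [0,-6,-0.5],
  [0,-7,-0.5],
  [0,-8,-0.5],
  [0,-9,-0.5],
], roll=[0,0,0,0,0,0,0,0], claw=[0,0,0,0,0,0,0,0])

```text
t: 50.42
eef_pos: [0.5043, -0.0254, 0.064]
tool_rot: [0.002, 0.663, 0.749, 0.003]
contact_force: [16.3, -4.4, -11.0]
gripper_width: 0.15
grasp_force: 39.5
```

Request:
send_rows([
  [0,0,0],
  [0,0,0],
  [0,0,0],
  [0,0,0],
  [0,0,0],
  [0,0,0],
  [0,0,0],
  [0,0,0],
], roll=[0,0,0,0,0,0,0,0], claw=[0,0,0,0,0,0,0,0])

```text
t: 51.08
eef_pos: [0.5043, -0.0254, 0.064]
tool_rot: [0.002, 0.663, 0.749, 0.003]
contact_force: [12.7, -4.1, -6.4]
gripper_width: 0.153
grasp_force: 40.0
```

Request:
send_rows([
  [0,-1,0],
  [0,-2,0],
  [0,-2,0],
  [0,2,0],
  [0,2.5,0],
  [0,2.5,0],
  [0,2.5,0],
  [0,2.5,0],
], roll=[0,0,0,0,0,0,0,0], claw=[0,0,0,0,0,0.5,0.6,0.6])

```text
t: 51.75
eef_pos: [0.5016, -0.0241, 0.063]
tool_rot: [-0.001, 0.662, 0.749, -0.0]
contact_force: [0.1, -1.0, -0.3]
gripper_width: 0.572
grasp_force: 0.0
```

Request:
send_rows([
  [0,0,0],
  [0,0,0],
  [0,0,-10],
  [0,0,-35],
  [0,0,-70],
  [0,0,-95],
  [0,0,-110],
  [0,0,-115],
], roll=[0,0,0,0,0,0,0,0], claw=[0.6,0.6,0.6,0.6,0.6,0.6,0.6,0.6])

```text
t: 52.42
eef_pos: [0.5045, -0.0243, 0.182]
tool_rot: [0.002, 0.663, 0.749, 0.001]
contact_force: [-0.7, 0.4, 0.7]
gripper_width: 0.601
grasp_force: 0.0
```

Request:
send_rows([
  [-20,0,0],
  [-55,0,0],
  [-90,0,0],
  [-125,0,0],
  [-160,0,0],
  [-190,0,0],
  [-210,0,0],
  [-220,0,0],
], roll=[0,0,0,0,0,0,0,0], claw=[0.6,0.6,0.6,0.6,0.6,0.6,0.6,0.6])

```text
t: 53.08
eef_pos: [0.5287, -0.2467, 0.1776]
tool_rot: [-0.001, 0.664, 0.748, -0.001]
contact_force: [-0.8, -0.0, 0.1]
gripper_width: 0.599
grasp_force: 0.0
```

```bash
python3 -c "
from h import *
for i in range(3): bot.read_camera('scene')
im=snap('top','pics/t7.png')[150:290,150:450]
cv2.imwrite('pics/c8.png',cv2.resize(im[:,:,::-1],None,fx=2.6,fy=2.6,interpolation=cv2.INTER_CUBIC))
to([.628,-.0097,.058])"
```

```text
t 53.28 e [ 0.5296 -0.2411  0.1783] slide [217.3 126.3 120.5] yyaw 7.1 zax [-0.001  0.001 -1.   ] w 0.599 gf 0.0 F [ 0.2  1.8 -0.3]
```

View pics/c8.png

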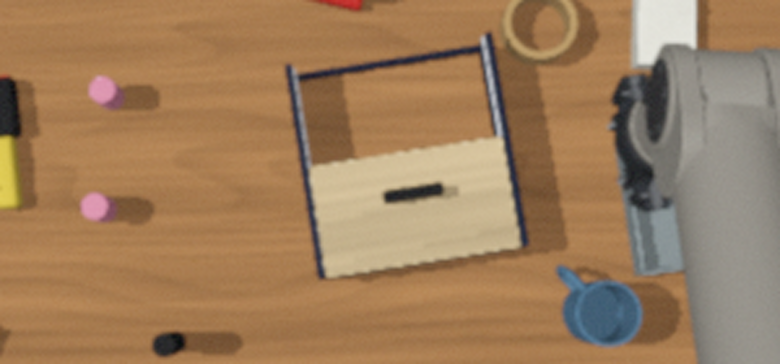

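The cover covers the case fully, with the handle at crop (413,192); the pink decoys and bystanders haven't moved. I'll check the cover's travel numerically and then hand in.

```bash
python3 - <<'E'
from h import *
P=[]
for f,b in (("pics/t0.png",(286,206,330,234)),("pics/t6.png",(285,176,325,194)),("pics/t7.png",(292,212,328,236))):
    g=cv2.imread(f).max(2)[b[1]:b[3],b[0]:b[2]]; m=(g<70).astype(np.uint8); k,l,s,ct=cv2.connectedComponentsWithStats(m); i=1+np.argmax(s[1:,4])
    P.append(p2w("top",ct[i]+b[:2],.1)[0]); print(f,s[i,4],P[-1].round(4))
print(np.linalg.norm(P[1]-P[2]),np.linalg.norm(P[1]-P[0]))
E
```

```text
pics/t0.png 70 [ 0.5166 -0.0249  0.1   ]
pics/t6.png 84 [ 0.6241 -0.0103  0.1   ]
pics/t7.png 70 [ 0.5039 -0.0266  0.1   ]
0.12123889696591052 0.10846766350964084
```

```bash
python3 -c "
from station import bot
print(bot.hand_in())"
```

```text
the job is handed in; nothing more can be done
None
```

I handed the job in after about 53 s on the robot's clock: both cork blocks are in the returns tray, and the yellow, green, blue and white bottles stand in their pockets, placed in that order. The red bottle was missing, so pocket 1 is empty; the cover is shut and the last picture shows the bystanders in its view undisturbed.

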